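# Ready the slide stainer: hang the carrier at its stop and set the push-and-turn selector

### The job

Get the slide stainer ready for a run. Hook the slide carrier onto the stand's rail at the end away from the stop collar and slide it along the rail until it rests against the collar; on the control box, push the selector knob in and turn it clockwise until its pointer is at the broad bar mark, then let it spring back out so that it is locked there. Leave the other things where they are.

Things in the scene. Friction and masses are not known exactly. Their poses are not given: they have to be found in the camera images.
- control_box: White wedge-shaped control box, 130 deep (x), 170 wide (y), 45 high in front, 73 at the back, fixed; stands left or right of the stand. Origin: centre of its underside; its front is -x. Its aluminium face slopes up to the back at 12 degrees, so the knob's axis (outward normal) in the box frame is (-0.208, 0, 0.978).
- dial_centre (a point): Point where the knob's axis meets the aluminium face, mid-face (box frame: x 0, y 0, z 60.8 mm). Axes: z outward normal of the face, x up the slope, y the box's y. Knob, when out: a bar grip 10 thick and 46 long, its top 36 above the face, standing on a round skirt 52 across whose top is 9 above the face; bar and skirt move in together.
- selector (a joint): Angle of the black selector knob, rad, growing clockwise seen facing the panel. Ten locking positions 0.5236 rad (30 deg) apart, 0 to 4.712, each with a thin tick; the sixth, 2.618 rad, has the broad bar. At angle q the pointer stands 2.356 - q rad anticlockwise from up-slope. Starts anywhere from 0 to 1.15, locked or left between two positions. Locked play: 0.06 rad either way. End stops.
- selector_push (a joint): How far the knob is pushed in along its axis, m: 0 = fully out, 0.005 = fully in. Spring: 6 N at the start of travel, 9 N at the end. Fully out it is locked and must not be forced. Pushed in 4 to 5 mm it turns, with a light click (below 0.3 N m) at each step. Let go within about 0.12 rad of a position it springs fully out; between two positions it stays 1 to 2 mm in.
- pointer_tip (a point): Tip of the knob's small pointer nose, 29 mm from the knob's axis and 11.5 mm above the face when out; the white line on the bar runs from the middle towards this end. It turns with the knob.
- target_mark (a point): Outer end of the broad black bar mark on the face (8 wide, 20 long, 33 to 53 mm from the knob's axis); the other nine marks are thin ticks 2 x 6.
- stand: Hanging stand, fixed: grey base 110 (x) x 280 (y) x 10, posts at y = +-125 mm and, between their end blocks (16 wide along y, 24 high), a round steel rail 12 thick along the stand's y axis at x = 0; rail axis 180 mm, rail top 186 mm above the table. Origin: centre of the base's underside.
- stop_face (a point): Middle (on the rail's axis) of that face of the dark stop collar (28 across, 12 thick, clamped on the rail) which looks to the stand's -y. It stands at stand y = +14 to +74 mm and does not yield below 80 N. A screw head on the collar reaches 24 above the rail axis. The free end of the rail, where the carrier is hooked on, is the stand's -y end.
- carrier: Steel slide carrier, 0.13 to 0.21 kg, upright before the stand, strap side (-x) towards the robot: basket 50 (x) x 60 (y), slides to 59 high; from it a strap 24 wide at x -14 to -10 rises to a saddle hook: an inverted U open downward and along y, 30 long (y), 20 wide inside (x), legs 4 thick, free leg (+x side) 20 deep; on top a grip tab 10 (x) x 26 (y). Origin: centre of underside. Height 187.
- hook_apex (a point): Middle of the inside roof of the carrier's saddle hook, 146 mm above the carrier's underside; it lies on the top of the rail when hung. Axes as the carrier.
- grip_tab (a point): Middle of the carrier's grip tab, 24 mm above hook_apex; the tab runs from 4 mm to 41 mm above hook_apex. Grip it across x (10 mm).
- petri_1: Bystander: petri dish 90 across, 16 high, lying on the stand's base under the rail.
- oil_bottle: Bystander: small brown bottle 26 across, 62 high, standing near the carrier.
- timer: Bystander: white timer 57 x 61 x 19, lying in front of the control box.
- forceps: Bystander: steel forceps 15 x 125 x 8, lying in front of the control box.
- stain_jar: Bystander: stain jar 53 across, 99 high, in the row at the back.
- stain_jar_2: Bystander: stain jar 53 across, 99 high, in the row at the back.

How it is judged:
On the way:
1. the carrier hangs over the rail, at least 50 mm of free rail between it and the stop collar (z of hook_apex in the frame of stand between 0.182 and 0.194 m and x of hook_apex in the frame of stand between -0.008 and 0.008 m and y of hook_apex in the frame of stand above -0.115 m and y of hook_apex in the frame of stop_face below -0.065 m), for 0.1 s.
At the end, for the whole second after the job is handed in: The carrier hangs still and upright (0.2 rad) on the rail, hook seated (apex within 4 mm of the rail top), its end less than 5 mm from the stop collar; the selector stands at the broad bar mark (within 0.12 rad) and has sprung out (within 1.2 mm of fully) (z of hook_apex in the frame of stand between 0.182 and 0.19 m and x of hook_apex in the frame of stand between -0.008 and 0.008 m and y of hook_apex in the frame of stop_face between -0.02 and -0.011 m and angle between carrier's own z axis and vertical below 0.2 rad and linear speed of carrier below 0.03 m/s and value of joint selector between 2.5 and 2.74 rad and value of joint selector_push below 0.0012 m); the robot touches nothing.
It fails at once if a bystander is pushed away or knocked over (moved more than 30 mm) (distance of any of petri_1, oil_bottle, timer, forceps, stain_jar, stain_jar_2 from where it was at the start of the episode above 0.03 m).
It also fails if it takes over 59 s, if anything falls off the work surface, if the arm or the gripper's body presses on something with over 40 N, if the wrist force passes 120 N, or if a joint passes its speed limit or range.

### The arm

A 6-joint arm with a two-finger parallel gripper is mounted at the origin on a cart in front of the work surface, level with it; the furniture and walls round the work are solid. World frame = base frame: x ahead of the robot, y to its left, z up, the work surface at z = 0. Lengths are in m, angles in rad, forces in N, time in s.
With the tool pointing down it reaches from about 0.35 to 0.775 m from the base axis. Payload 5.5 kg.
Tool frame: the origin (TCP) lies midway between the tips of the shut fingers; the grasp point (between the pads) lies 19 mm behind it (robot.grasp_offset is the distance from the TCP to the grasp point, in m); z points along the fingers, y is the line along which they close (so a half turn about z gives the same grasp; the last joint's range is limited). The gripper opens to 85 mm and grips with 20 to 120 N. Pads are 22 mm wide; open, the fingers measure 114 mm over their backs; the gripper's body (76 mm by 85 mm) begins 54 mm behind the grasp point. The pads swing forward as they close: fully open they stand 13 mm farther back than shut.
Start: joints at [-1.304, 0.313, 0.046, 1.304, 0, 1.431], TCP at [0.228, -0.528, 0.231] pointing down, gripper open.
Joint ranges: [-2.76, 2.76], [-0.86, 1.69], [-1.03, 1.26], [-2.2, 2.34], [-1.47, 1.5], [-3.14, 3.14]. Speed limits (rad/s): [2.57, 2.57, 3.14, 3.14, 3.14, 3.14].

### API

Orientations are given as a rotation vector (axis times angle).
In Python, from cell import robot gives the robot as it stands.
- The arm moves only by the tool carry_out, never from a script. Its argument "targets" is one flat list of numbers, 5 for each row, row after row: the shift along the world's x, y, z in m, then the turn about the world's z in degrees, then the finger opening in m, from 0 to 0.0854. A call has 1 to 10 rows; each row shifts and turns the commanded pose from where the row before left it; what a row does not reach is not made up. A row lasts 1/8 s, in which the tool goes at most 62.5 mm and 10.7 degrees, less where a joint would pass 70% of its speed; a pose out of reach is approached as far as the arm can. A call is refused whole if a number of a shift passes 0.0625 or a number of a turn 10.7, either way. A call with a gripper value outside its range is refused whole. The fingers move at their own pace and stop on an object; "squeeze" is the grip in N (left out, the last holds). Time passes only in rows, so rows that do not move let the fingers close. It gives the time, the measured TCP pose, the force, the opening and the grip force at its end, in the units of the state.
- robot.state(): the state, without advancing time (a new reading comes with each control period).
- robot.camera(name): name is "side" or "top" or "wrist"; returns a dict with "pixels" (420x560x3 uint8, blue, green, red), "z_map" (420x560 float32, m along the optical axis (not along the pixel's ray), 0 where there is no reading), "fx", "fy", "cx", "cy" (pixels), "R" (3x3) and "t" (3): a world point X has camera coordinates R X + t. Camera axes: x right, y down, z forward; pixel columns grow to the right and rows downward; lengths in m; the calibration is good to about 2 mm. A picture is of the moment at which its call begins.
- robot.sign_off(): hands the job in; it is judged then, once.
Trained networks look in the newest picture that a camera, given by its name, has taken for a name from the list of things; names that differ only in an ending like _2 or _b are one class to them, and where a whole thing is asked for, a point or a joint stands for the part that bears it (a point fixed in the world has none). Each returns a list of dicts, best first, with "p" (0 to 1); they miss things now and then, are a little off and sometimes report something else, mostly with a low value. They report only what shows in the picture. A call takes as long as a camera call.
- robot.spot_in(camera, name): "position" ([x, y, z] in m, in the coordinates of the camera as it stood for that picture, good to about 4 mm: the middle of the surface that is visible of it).
- robot.trace(camera, name): "mask" (420x560 bool, what is visible of it).
The state is a dict: "time": time; "joints": joint angles; "joint_velocities": joint speeds; "joint_efforts": joint torques, N m; "eef_pos": TCP position; "tool_rot": TCP orientation; "contact_force": force on the tool from outside, world axes, zero at the start; "torque": the same for the moment, N m; "width": finger opening in m; "finger_force": force on a finger pad.
Only numpy, scipy, OpenCV 4.12 (cv2) and the standard library are available. Lean on these libraries where they do the work, as an engineer would, in place of code of your own. Each camera call takes 0.05 s, during which the arm holds its last target. There are 200 camera calls.

## Working session

There is one attempt and no reset: what is moved stays moved. The work goes in short steps, Python scripts to look and compute and a tool call to move; the robot and the scene stay as the last step left them, time stands still between calls to the robot, and variables do not carry over. Pictures are saved under pics/ and viewed, at most 10 in all, crops included, and the job is handed in when it is done.

Besides the shell and the picture viewer there is one more tool, called after "Call:" by a JSON object that holds its "op" and its "data". carry_out: Moves the arm, as the interface text tells. Its arguments: {"type":"object","properties":{"targets":{"type":"array","items":{"type":"number"}},"squeeze":{"type":"number"}},"required":["targets"]}

```bash
mkdir -p pics; cat > h.py <<'E'
import numpy as np, cv2
from cell import robot
def shot(n,save=None):
    c=robot.camera(n)
    if save: cv2.imwrite('pics/'+save,c['pixels'])
    return c
def w(c,p): return np.array(c['R']).T@(np.array(p)-np.array(c['t']))
def cloud(c,mask=None):
    z=c['z_map']; v,u=np.nonzero((z>0)&(mask if mask is not None else True))
    d=z[v,u]; P=np.stack([(u-c['cx'])/c['fx']*d,(v-c['cy'])/c['fy']*d,d],1)
    return (P-np.array(c['t']))@np.array(c['R']), u, v
def pix(c,X):
    p=np.array(c['R'])@np.array(X)+np.array(c['t']); return p[0]/p[2]*c['fx']+c['cx'],p[1]/p[2]*c['fy']+c['cy']
E
python3 - <<'E'
from h import *
np.set_printoptions(precision=4,suppress=True)
s=robot.state(); print(s['time'],s['eef_pos'],s['tool_rot'],robot.grasp_offset)
ims=[]
for n in ['top','side']:
    c=shot(n,n+'0.png'); print(n,'cam at',-np.array(c['R']).T@c['t'],c['fx']); print(np.array(c['R']))
    for k in ['carrier','hook_apex','grip_tab','stand','stop_face','control_box','dial_centre','pointer_tip','target_mark','selector','oil_bottle','timer','forceps','stain_jar','petri_1']:
        for r in robot.spot_in(n,k)[:2]: print(k,round(r['p'],2),w(c,r['position']),np.round(pix(c,w(c,r['position']))))
E
```

```text
0.0 [ 0.2274 -0.5276  0.2304] [-3.075  -0.6342  0.0001] 0.0187
top cam at [ 0.2801 -0.0058  1.4388] 507.0984284827583
[[ 0.069  -0.9976  0.0024]
 [-0.969  -0.0676 -0.2376]
 [ 0.2372  0.0141 -0.9714]]
carrier 0.95 [ 0.4323 -0.1829  0.0312] [350. 278.]
hook_apex 0.88 [ 0.4369 -0.1811  0.0332] [350. 276.]
grip_tab 0.66 [ 0.4362 -0.1852  0.0357] [351. 276.]
stand 0.75 [ 0.5705 -0.1791  0.0119] [350. 230.]
stop_face 0.51 [ 0.5724 -0.1472  0.1898] [346. 215.]
stop_face 0.35 [0.5837 0.1139 0.0631] [247. 215.]
control_box 0.97 [0.5776 0.1117 0.0588] [248. 217.]
dial_centre 0.93 [0.5777 0.1103 0.0642] [248. 217.]
dial_centre 0.39 [ 0.5713 -0.2184  0.0219] [364. 230.]
pointer_tip 0.68 [0.5771 0.1118 0.0723] [247. 216.]
pointer_tip 0.58 [0.5791 0.1101 0.0682] [248. 216.]
target_mark 0.6 [0.5814 0.1138 0.0635] [247. 216.]
selector 0.76 [0.5767 0.1123 0.076 ] [247. 216.]
oil_bottle 0.63 [ 0.4388 -0.0936  0.0454] [318. 273.]
oil_bottle 0.28 [0.5763 0.1134 0.074 ] [247. 217.]
timer 0.66 [0.4498 0.066  0.0157] [261. 266.]
timer 0.49 [0.5758 0.1101 0.0733] [248. 217.]
stain_jar 0.76 [0.713  0.1826 0.
[... 472 characters left out ...]
.58 [ 0.5656 -0.1434  0.009 ] [301. 236.]
stop_face 0.58 [ 0.5682 -0.1439  0.1879] [302. 179.]
control_box 0.72 [0.5654 0.148  0.0537] [248. 266.]
dial_centre 0.88 [0.5752 0.1255 0.064 ] [250. 258.]
pointer_tip 0.78 [0.5718 0.1191 0.0715] [252. 254.]
target_mark 0.85 [0.5736 0.1215 0.0601] [251. 259.]
selector 0.79 [0.5735 0.1165 0.0705] [252. 254.]
oil_bottle 0.69 [ 0.4359 -0.0927  0.0332] [336. 246.]
timer 0.54 [0.4468 0.0789 0.0162] [304. 279.]
forceps 0.73 [0.4461 0.1682 0.0077] [287. 300.]
forceps 0.47 [0.5664 0.1449 0.0511] [249. 267.]
stain_jar 0.82 [ 0.7159 -0.122   0.0611] [254. 212.]
stain_jar 0.6 [0.7068 0.2066 0.0591] [187. 260.]
petri_1 0.55 [ 0.5728 -0.2067  0.0277] [309. 222.]
```

View pics/top0.png

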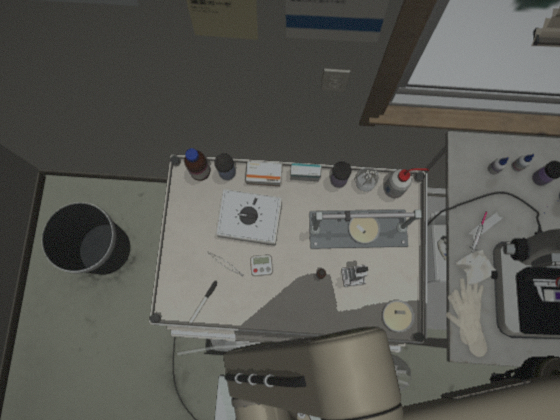

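View pics/side0.png

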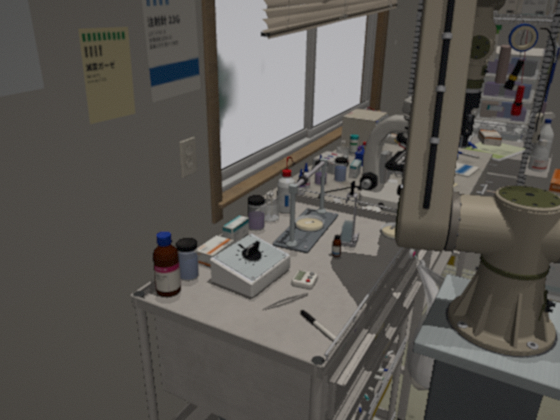

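```bash
python3 - <<'E'
from h import *
np.set_printoptions(precision=4,suppress=True)
C={n:shot(n) for n in ['top','side','wrist']}
a=cv2.resize(C['top']['pixels'][165:295,205:435],None,fx=3.4,fy=3.4,interpolation=cv2.INTER_CUBIC)
cv2.imwrite('pics/topcrop.png',a); cv2.imwrite('pics/w0.png',C['wrist']['pixels'])
def rect(P):
    (c,s,an)=cv2.minAreaRect((P[:,:2]*1000).astype(np.float32)); return np.round(c,1),np.round(s,1),round(an,2),len(P)
for n in ['top','side']:
    P,u,v=cloud(C[n])
    b=lambda x0,x1,y0,y1,z0,z1: P[(P[:,0]>x0)&(P[:,0]<x1)&(P[:,1]>y0)&(P[:,1]<y1)&(P[:,2]>z0)&(P[:,2]<z1)]
    print(n)
    q=b(.36,.52,-.3,-.1,.165,.21); print('tabtop',len(q), len(q) and (q.mean(0),q.min(0),q.max(0)))
    q=b(.36,.52,-.3,-.1,.02,.21); print('carrier',rect(q))
    q=b(.5,.65,-.38,0.02,.165,.23); print('rail',rect(q), q[:,2].max())
    if len(q)>20:
        for y in np.arange(-.36,.02,.012):
            r=q[(q[:,1]>y)&(q[:,1]<y+.012)]
            if len(r): print('  ',round(y+.006,3),len(r),np.median(r,0),r[:,0].min(),r[:,0].max(),r[:,2].max())
    q=b(.49,.66,-.36,.0,.006,.016); print('base',rect(q))
    q=b(.48,.68,.0,.25,.04,.078);print('box',rect(q))
    q=b(.48,.68,.0,.25,.078,.11);print('knob',rect(q),q.mean(0))
    for k in ['carrier','control_box','stand','selector']:
        t=robot.trace(n,k)
        if t: 
            X,_,_=cloud(C[n],t[0]['mask']); print(k,t[0]['p'],rect(X),X[:,2].min(),X[:,2].max())
c=C['wrist'];R=np.array(c['R']);print('wrist cam',-R.T@c['t'],R,c['fx'])
E
```

```text
top
tabtop 54 (array([ 0.4404, -0.1911,  0.1838]), array([ 0.4343, -0.2042,  0.165 ]), array([ 0.4482, -0.179 ,  0.1928]))
carrier (array([ 425.9, -205.1]), array([211. ,  60.5]), 71.8, 339)
rail (array([ 579.2, -201.8]), array([ 26.6, 266. ]), 5.97, 593) 0.20748890441607643
   -0.33 38 [ 0.5887 -0.3284  0.1906] 0.5786718562877597 0.6011730278000432 0.19540016451442194
   -0.318 42 [ 0.5878 -0.3195  0.1874] 0.5790769703798935 0.5998144027126066 0.19477364357113805
   -0.306 25 [ 0.5872 -0.3053  0.1846] 0.5823560006311759 0.5931098899307155 0.1902005841399284
   -0.294 25 [ 0.5866 -0.2931  0.1849] 0.5810657305585707 0.5921347515658077 0.19014814260223942
   -0.282 20 [ 0.5857 -0.2822  0.1844] 0.5803179352845175 0.5921988564536873 0.1885771707569714
   -0.27 26 [ 0.5843 -0.2702  0.1842] 0.5796451380145505 0.5910817507937968 0.1908696512911017
   -0.258 23 [ 0.5833 -0.2578  0.184 ] 0.5783950407568441 0.5903766704196732 0.18928309833263213
   -0.246 19 [ 0.5827 -0.2459  0.1851] 0.5772966199938315 0.5894704371248777 0.18917913087368676
   -0.234 18 [ 0.5806 -0.2348  0.1862] 0.576916660042
[... 4645 characters left out ...]
31.2]), 84.66, 2253)
knob (array([573.3, 112.5]), array([48.6, 15.3]), 76.81, 101) [0.5741 0.1157 0.0894]
carrier 0.76 (array([ 530.9, -432.5]), array([ 53.6, 693.6]), 21.19, 561) -0.0809033844109375 0.1878101825139018
control_box 0.74 (array([600.2,  49.2]), array([180.1, 336.6]), 16.38, 3277) -0.0027868832318033022 0.09729782150666057
stand 0.81 (array([ 674.1, -482.7]), array([165.7, 893.5]), 18.98, 1838) -0.07852582845362625 0.20413170070101205
selector 0.73 (array([580.4, 110.4]), array([46.8, 59.1]), 13.66, 249) 0.05923419663171309 0.09729782150666057
wrist cam [ 0.291  -0.5023  0.3747] [[ 0.3953 -0.9186  0.0006]
 [-0.8852 -0.3807  0.2672]
 [-0.2452 -0.1061 -0.9636]] 289.84016960559757
```

View pics/topcrop.png

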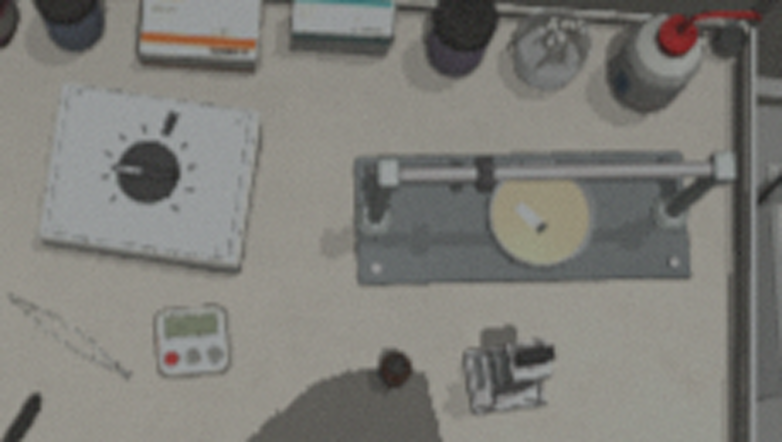

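The pictures show: rail running across top crop (390,172)–(725,165), with the dark collar at (487,172). The carrier is at (508,375) with the bottle to its left at (395,368). The knob is at (148,172), pointer left, with the broad bar at (170,122). Now moving above the carrier for a wrist view.

Call:
{"op": "carry_out", "data": {"targets": [0.026, 0.042, 0.01, 9.75, 0.085, 0.026, 0.042, 0.01, 9.75, 0.085, 0.026, 0.042, 0.01, 9.75, 0.085, 0.026, 0.042, 0.01, 9.75, 0.085, 0.026, 0.042, 0.01, 9.75, 0.085, 0.026, 0.042, 0.01, 9.75, 0.085, 0.026, 0.042, 0.01, 9.75, 0.085, 0.026, 0.042, 0.01, 9.75, 0.085, 0, 0, 0, 0, 0.085, 0, 0, 0, 0, 0.085]}}

```text
time: 3.4
eef_pos: [0.4354, -0.1922, 0.3112]
tool_rot: [1.992, 2.429, -0.001]
contact_force: [0.1, -0.0, 0.0]
width: 0.0848
finger_force: 0.0
```

```bash
python3 - <<'E'
from h import *
np.set_printoptions(precision=4,suppress=True)
s=robot.state(); print(s['time'],s['eef_pos'],s['tool_rot'],s['joints'])
c=shot('wrist','w1.png')
for n in ['carrier','grip_tab','hook_apex','oil_bottle']:
    for r in robot.spot_in('wrist',n)[:2]: print(n,round(r['p'],2),w(c,r['position']),np.round(pix(c,w(c,r['position']))))
P,u,v=cloud(c); 
def rect(P):
    (a,b,an)=cv2.minAreaRect((P[:,:2]*1000).astype(np.float32)); return np.round(a,1),np.round(b,1),round(an,2),len(P)
m=(abs(P[:,0]-.438)<.05)&(abs(P[:,1]+.189)<.05)
for lo,hi in [(.14,.16),(.165,.18),(.18,.2)]:
    q=P[m&(P[:,2]>lo)&(P[:,2]<hi)]
    if len(q): print(lo,rect(q),q.mean(0),np.median(q,0))
q=P[(P[:,2]>.165)&(P[:,2]<.2)&(P[:,0]>.5)]; print('rail?',len(q))
c=shot('top'); P,u,v=cloud(c); m=(abs(P[:,0]-.438)<.05)&(abs(P[:,1]+.189)<.05)&(P[:,2]>.18)&(P[:,2]<.2); print('top',m.sum())
E
```

```text
3.4 [ 0.4354 -0.1922  0.3112] [ 1.9923  2.429  -0.0006] [-0.5843  0.1081 -0.0191  1.4436 -0.0004  0.7896]
carrier 0.82 [ 0.44   -0.1831  0.0596] [277. 173.]
grip_tab 0.85 [ 0.4376 -0.189   0.0568] [275. 176.]
hook_apex 0.7 [ 0.4383 -0.1844  0.0614] [276. 174.]
oil_bottle 0.72 [ 0.4413 -0.1064  0.0465] [289. 116.]
0.14 (array([ 441.5, -194.6]), array([27.3, 30.1]), 11.29, 477) [ 0.4408 -0.1926  0.1507] [ 0.4374 -0.1919  0.1509]
0.165 (array([ 439.1, -182.8]), array([9.8, 2.2]), 12.2, 32) [ 0.4388 -0.1823  0.1724] [ 0.439  -0.1821  0.1726]
0.18 (array([ 441.4, -194.4]), array([ 9.7, 25.9]), 11.53, 298) [ 0.4412 -0.1938  0.1873] [ 0.4412 -0.1936  0.1876]
rail? 3082
top 0
```

View pics/w1.png

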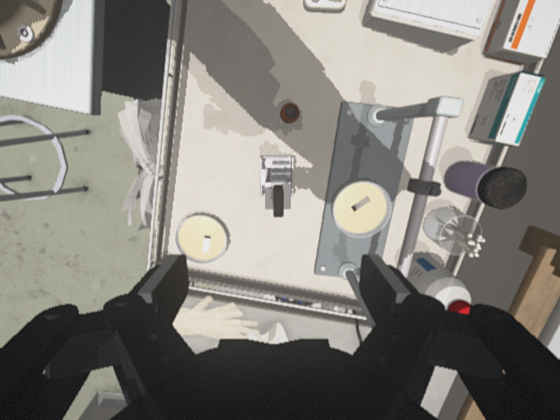

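Wrist view: tab at (278,200) is clear and the bottle is at (289,112). The tab is at (0.4414, -0.1944) with yaw 11.5° and its top at 0.1876, which fits the text. I'll measure the rail from the same view before descending.

```bash
python3 - <<'E'
from h import *
np.set_printoptions(precision=4,suppress=True)
c=shot('wrist'); P,u,v=cloud(c)
q=P[(P[:,2]>.17)&(P[:,2]<.215)&(P[:,0]>.53)&(P[:,0]<.63)&(P[:,1]>-.36)&(P[:,1]<-.04)]
(a,b,an)=cv2.minAreaRect((q[:,:2]*1000).astype(np.float32)); print(a,b,an)
for y in np.arange(-.36,-.04,.01):
    r=q[(q[:,1]>y)&(q[:,1]<y+.01)]
    if len(r): print(round(y+.005,3),len(r),(r[:,0].min()+r[:,0].max())/2,np.ptp(r[:,0]),r[:,2].max(),np.median(r[:,0]))
E
```

```text
(573.9744873046875, -159.99014282226562) (26.25089454650879, 177.83766174316406) 3.1531498432159424
-0.245 35 0.5825602705428086 0.011388475604220294 0.18852715668580083 0.5837747238234003
-0.235 122 0.5815022499155296 0.012118786892055478 0.18805104559848787 0.5792600927630915
-0.225 118 0.5803767726053253 0.012600506958752367 0.18816961861194492 0.5784286952490645
-0.215 125 0.5797019000275847 0.011918290531954367 0.1878971306832382 0.5776900933918994
-0.205 126 0.5783188972538249 0.0107547967972218 0.18885471608580887 0.5765804383285119
-0.195 132 0.5778912563090395 0.011812816142355076 0.18816704390546637 0.5759141782652324
-0.185 135 0.5772109864489509 0.012063196291369316 0.18862324554630888 0.5746611885071836
-0.175 140 0.575911397172382 0.011686725453778246 0.1884997326280916 0.5742435636681514
-0.165 143 0.5749897107649605 0.012111319237444462 0.1890407604265035 0.5730488813781919
-0.155 295 0.5701071351430202 0.01941590680765426 0.20627810146857756 0.5688602687067823
-0.145 280 0.5732074409430062 0.02615519940944977 0.20604446032958226 0.5709314581943566
-0.135 156 0.5723464156699687 0.011495318884234829 0.18858212944416944 0.5706408661408264
-0.125 161 0.5717762816369457 0.011962551578867053 0.18850986200009487 0.5696469360888949
-0.115 160 0.5702986336084332 0.011685472536079211 0.18837654770953496 0.5688729245574263
-0.105 175 0.5696410177984754 0.012013716281657039 0.18844601669337882 0.5680288555828539
-0.095 174 0.5690291183901138 0.012013515953494203 0.1885626533258712 0.5670823213984382
-0.085 412 0.5678636157760535 0.022104656586379834 0.19489120430930326 0.5635609387876371
-0.075 325 0.5673854020404784 0.02220895609029183 0.19483608812447706 0.5639108708872164
```

Call:
{"op": "carry_out", "data": {"targets": [0.006, -0.002, -0.03, 0, 0.085, 0, 0, -0.031, 0, 0.085, 0, 0, -0.031, 0, 0.085, 0, 0, -0.031, 0, 0.085, 0, 0, -0.031, 0, 0.085, 0, 0, 0, 0, 0.085], "squeeze": 60}}

```text
time: 4.5
eef_pos: [0.4396, -0.1934, 0.1553]
tool_rot: [-1.99, -2.425, 0.001]
contact_force: [-0.7, 0.6, 0.8]
width: 0.0854
finger_force: 0.0
```

Call:
{"op": "carry_out", "data": {"targets": [0, 0, 0, 0, 0.0, 0, 0, 0, 0, 0.0, 0, 0, 0, 0, 0.0, 0, 0, 0, 0, 0.0, 0, 0, 0, 0, 0.0], "squeeze": 60}}

```text
time: 5.12
eef_pos: [0.4417, -0.1943, 0.1579]
tool_rot: [1.991, 2.429, -0.0]
contact_force: [-1.0, 0.0, 3.3]
width: 0.0091
finger_force: 59.1
```

Call:
{"op": "carry_out", "data": {"targets": [0, 0, 0.02, 0, 0.0, 0, 0, 0.035, 0, 0.0, 0, 0, 0.032, 0, 0.0, 0.0, -0.02, 0, 0, 0.0, 0.02, -0.02, 0, -2, 0.0, 0.03, -0.016, 0, -2.2, 0.0, 0.03, 0, 0, -2, 0.0, 0.03, 0, 0, 0, 0.0, 0.02, 0, 0, 0, 0.0, 0, 0, 0, 0, 0.0]}}

```text
time: 6.38
eef_pos: [0.5719, -0.2507, 0.2415]
tool_rot: [-2.118, -2.316, 0.001]
contact_force: [-0.0, 0.4, -2.3]
width: 0.009
finger_force: 58.9
```

```bash
python3 - <<'E'
from h import *
np.set_printoptions(precision=4,suppress=True)
s=robot.state(); print(s['time'],s['eef_pos'],s['tool_rot'],s['joints'])
C={n:shot(n) for n in ['wrist','side','top']}
for n,c in C.items():
    a=c['pixels']
    P,u,v=cloud(c); q=P[(P[:,2]>.17)&(P[:,2]<.195)&(P[:,0]>.53)&(P[:,0]<.63)&(P[:,1]>-.14)&(P[:,1]<-.09)]
    print(n,len(q), len(q) and np.median(q,0), pix(c,[.583,-.25,.21]))
c=C['side'];
U,V=map(int,pix(c,[.583,-.25,.2])); a=c['pixels'][V-60:V+70,U-70:U+70]
b=C['wrist']['pixels']
out=np.zeros((420,800,3),np.uint8); a=cv2.resize(a,(400,371)); out[:371,:400]=a; out[:300,400:]=cv2.resize(b,(400,300)); cv2.imwrite('pics/c1.png',out)
E
```

```text
6.375 [ 0.5719 -0.2507  0.2415] [-2.1179 -2.3164  0.0011] [-0.5416  0.4131  0.2154  1.3761 -0.0001  0.9397]
wrist 1100 [ 0.572  -0.124   0.1859] (np.float64(289.0734128455336), np.float64(236.52427957369733))
side 31 [ 0.5662 -0.1172  0.1843] (np.float64(314.1891611045701), np.float64(159.9818663658831))
top 87 [ 0.5705 -0.1172  0.1847] (np.float64(388.84446225795887), np.float64(211.9146313195497))
```

View pics/c1.png

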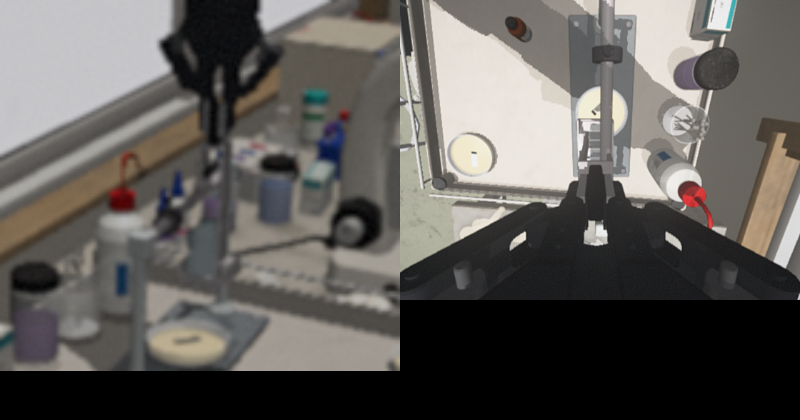

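The wrist view shows the tab held over the rail (right half, around (605,190)), with the collar ahead at (606,53). The hook is 11 mm short in x.

Call:
{"op": "carry_out", "data": {"targets": [0.011, 0, 0, 0, 0.0, 0, 0, 0, 0, 0.0, 0, 0, -0.015, 0, 0.0, 0, 0, -0.015, 0, 0.0, 0, 0, -0.01, 0, 0.0, 0, 0, 0, 0, 0.0, 0, 0, 0, 0, 0.0]}}

```text
time: 7.4
eef_pos: [0.5826, -0.2502, 0.2046]
tool_rot: [2.12, 2.318, 0.0]
contact_force: [-0.2, 0.6, -2.3]
width: 0.0087
finger_force: 58.9
```

Call:
{"op": "carry_out", "data": {"targets": [0, 0, -0.004, 0, 0.0, 0, 0, 0, 0, 0.0, 0, 0, 0, 0, 0.0]}}

```text
time: 7.78
eef_pos: [0.5826, -0.2502, 0.2005]
tool_rot: [2.12, 2.318, 0.0]
contact_force: [0.1, 0.7, -2.5]
width: 0.0092
finger_force: 58.9
```

Call:
{"op": "carry_out", "data": {"targets": [0, 0, -0.002, 0, 0.0, 0, 0, 0, 0, 0.0]}}

```text
time: 8.02
eef_pos: [0.5824, -0.25, 0.1981]
tool_rot: [-2.12, -2.318, -0.0]
contact_force: [-0.0, 0.3, -1.4]
width: 0.0089
finger_force: 58.9
```

Call:
{"op": "carry_out", "data": {"targets": [-0.0005, 0.006, 0, 0, 0.0, -0.0009, 0.01, 0, 0, 0.0, -0.0009, 0.01, 0, 0, 0.0, -0.0009, 0.01, 0, 0, 0.0, -0.0009, 0.01, 0, 0, 0.0, -0.0009, 0.01, 0, 0, 0.0, -0.0007, 0.008, 0, 0, 0.0, 0, 0, 0, 0, 0.0]}}

```text
time: 9.02
eef_pos: [0.5768, -0.1854, 0.1984]
tool_rot: [2.119, 2.319, 0.0]
contact_force: [0.4, -1.2, -0.8]
width: 0.0088
finger_force: 58.9
```

```bash
python3 - <<'E'
from h import *
np.set_printoptions(precision=4,suppress=True)
s=robot.state(); print(s['eef_pos'],s['contact_force'])
c=shot('wrist'); P,u,v=cloud(c)
q=P[(P[:,2]>.16)&(P[:,2]<.215)&(P[:,0]>.54)&(P[:,0]<.6)&(P[:,1]>-.21)&(P[:,1]<-.1)]
for y in np.arange(-.21,-.1,.004):
    r=q[(q[:,1]>y)&(q[:,1]<y+.004)]
    if len(r): print(round(y+.002,3),len(r),(r[:,0].min()+r[:,0].max())/2,np.ptp(r[:,0]),r[:,2].max())
cv2.imwrite('pics/w2.png',c['pixels'][100:400,140:440])
E
```

```text
[ 0.5768 -0.1854  0.1984] [ 0.3669 -1.1635 -0.7647]
-0.188 3 0.5645475648126675 0.0006071750130447473 0.19173186329075517
-0.184 30 0.5757502061171932 0.03198780036844462 0.20794259835542614
-0.18 329 0.5774643756680772 0.03605890167403181 0.2149044267582661
-0.176 478 0.5791543984158745 0.03152014588300944 0.21497456987900435
-0.172 756 0.5766228340045296 0.027891578772794468 0.21495288581679572
-0.168 239 0.5801984577280146 0.019915344165739146 0.19228682347637024
-0.164 146 0.5757849339790888 0.011733721944689246 0.1880668951228114
-0.16 74 0.571857319426877 0.018757063603081492 0.1914103064403953
-0.156 218 0.5751222027726566 0.027056398056469977 0.2058557216967079
-0.152 375 0.5748228761435354 0.027026497458592647 0.2063779458023166
-0.148 497 0.5743476517757911 0.026789929580006033 0.20608275665638648
-0.144 308 0.5765276298737599 0.022071244623014907 0.19563605936896342
-0.14 159 0.5736355004372276 0.011304207407716649 0.1881601240899961
-0.136 154 0.5732730669002104 0.011145276792566827 0.18828898166409205
-0.132 166 0.5726148612737781 0.011731865060365942 0.18833563807363837
-0.128 174 0.5725400450079295 0.012194562216214955 0.18802004136815817
-0.124 181 0.5722438790221949 0.012082731108047806 0.1877574675622454
-0.12 183 0.5719121636324923 0.012092056274202845 0.18820252514276847
-0.116 187 0.5714877333761874 0.01197582676923259 0.1882369876403833
-0.112 188 0.5711564653254865 0.011857869726075831 0.18864509500862398
-0.108 189 0.5708079747168713 0.011748054239195116 0.18782161952189194
-0.104 196 0.5704391926143282 0.011715264945770465 0.1881949884752924
-0.1 95 0.5701630760826593 0.011384542724438007 0.1880063349872416
```

View pics/w2.png

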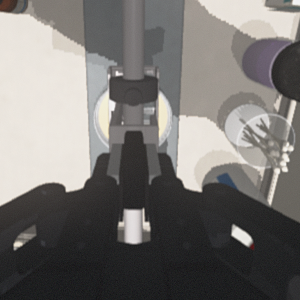

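The crop shows the hook and tab around (133,180) and the collar at (132,95), with the gap about 10 mm. I'll creep in.

Call:
{"op": "carry_out", "data": {"targets": [-0.0004, 0.004, 0, 0, 0.0, -0.0003, 0.003, 0, 0, 0.0, -0.0002, 0.002, 0, 0, 0.0, 0, 0, 0, 0, 0.0]}}

```text
time: 9.57
eef_pos: [0.5759, -0.177, 0.1983]
tool_rot: [2.12, 2.318, 0.0]
contact_force: [-0.1, -0.5, -1.0]
width: 0.0095
finger_force: 58.9
```

Call:
{"op": "carry_out", "data": {"targets": [-0.0001, 0.0015, 0, 0, 0.0, 0, 0, 0, 0, 0.0]}}

```text
time: 9.82
eef_pos: [0.5758, -0.1756, 0.1983]
tool_rot: [2.12, 2.318, 0.0]
contact_force: [0.2, 0.1, -1.6]
width: 0.0092
finger_force: 58.9
```

Call:
{"op": "carry_out", "data": {"targets": [-0.0001, 0.0015, 0, 0, 0.0, 0, 0, 0, 0, 0.0]}}

```text
time: 10.07
eef_pos: [0.5757, -0.1741, 0.1983]
tool_rot: [-2.12, -2.318, -0.0]
contact_force: [-0.3, -0.4, -1.4]
width: 0.0091
finger_force: 58.9
```

Call:
{"op": "carry_out", "data": {"targets": [-0.0001, 0.0015, 0, 0, 0.0, 0, 0, 0, 0, 0.0]}}

```text
time: 10.32
eef_pos: [0.5756, -0.1725, 0.1983]
tool_rot: [2.12, 2.318, 0.0]
contact_force: [-0.9, -0.1, -1.4]
width: 0.0088
finger_force: 58.9
```

Call:
{"op": "carry_out", "data": {"targets": [-0.0001, 0.001, 0, 0, 0.0, 0, 0, 0, 0, 0.0]}}

```text
time: 10.58
eef_pos: [0.5756, -0.1724, 0.1984]
tool_rot: [2.12, 2.317, -0.001]
contact_force: [0.4, -3.7, -2.7]
width: 0.009
finger_force: 58.9
```

Call:
{"op": "carry_out", "data": {"targets": [-0.0001, 0.001, 0, 0, 0.0, 0, 0, 0, 0, 0.0]}}

```text
time: 10.82
eef_pos: [0.5756, -0.1723, 0.1985]
tool_rot: [2.12, 2.315, -0.003]
contact_force: [-0.2, -7.8, -1.8]
width: 0.0089
finger_force: 58.7
```

Call:
{"op": "carry_out", "data": {"targets": [0.0001, -0.0015, -0.0005, 0, 0.0, 0, 0, 0, 0, 0.0, 0, 0, 0, 0, 0.04, 0, 0, 0, 0, 0.04, 0, 0, 0, 0, 0.04, 0, 0, 0.02, 0, 0.04, 0, 0, 0.03, 0, 0.04, 0, 0, 0.04, 0, 0.04, 0, 0, 0.02, 0, 0.04, 0, 0, 0, 0, 0.04]}}

```text
time: 12.08
eef_pos: [0.5764, -0.1723, 0.3097]
tool_rot: [2.118, 2.316, 0.002]
contact_force: [0.1, -0.8, -0.2]
width: 0.0402
finger_force: 0.0
```

```bash
python3 - <<'E'
from h import *
np.set_printoptions(precision=4,suppress=True)
s=robot.state(); print(s['time'],s['eef_pos'],s['contact_force'],s['joints'])
c=shot('wrist'); P,u,v=cloud(c)
def rect(P):
    (a,b,an)=cv2.minAreaRect((P[:,:2]*1000).astype(np.float32)); return np.round(a,1),np.round(b,1),round(an,2),len(P)
q=P[(abs(P[:,0]-.576)<.03)&(abs(P[:,1]+.172)<.03)]
for lo,hi in [(.186,.196),(.2,.215),(.22,.24)]:
    r=q[(q[:,2]>lo)&(q[:,2]<hi)]; print(lo,len(r) and (rect(r),np.median(r,0)))
for y in np.arange(-.2,-.13,.004):
    r=q[(q[:,1]>y)&(q[:,1]<y+.004)]
    if len(r): print(round(y+.002,3),len(r),np.ptp(r[:,0]),r[:,2].max())
cv2.imwrite('pics/w3.png',c['pixels'])
# knob from top and side
for n in ['top','side']:
    c=shot(n); P,u,v=cloud(c)
    q=P[(abs(P[:,0]-.58)<.05)&(abs(P[:,1]-.112)<.05)&(P[:,2]>.085)]; print(n,rect(q),q.mean(0),q[:,2].max())
E
```

```text
12.075 [ 0.5764 -0.1723  0.3097] [ 0.1107 -0.7835 -0.2115] [-0.4239  0.3597  0.3018  1.5091  0.0003  1.0574]
0.186 ((array([ 577.2, -171.7]), array([27.5, 60. ]), 4.43, 897), array([ 0.577 , -0.1631,  0.191 ]))
0.2 ((array([ 574.8, -154. ]), array([ 8.9, 13.3]), 7.3, 123), array([ 0.5748, -0.1531,  0.2049]))
0.22 ((array([ 576.7, -172.2]), array([ 9.8, 25.7]), 5.23, 393), array([ 0.5767, -0.1709,  0.2276]))
-0.198 36 0.056662450198056935 0.18766083904591002
-0.194 28 0.05667222223755897 0.18201496871440898
-0.19 35 0.05678494078337115 0.1892082477397809
-0.186 164 0.0558180708867102 0.350135913918801
-0.182 369 0.059519441169560205 0.35092522734557335
-0.178 438 0.05548914060850463 0.35240831644788173
-0.174 435 0.05537398729205978 0.3524757412058141
-0.17 649 0.054788502008445206 0.35560609274375055
-0.166 2428 0.05988676807861182 0.4083423806774256
-0.162 8857 0.05992668336124418 0.4092352953732305
-0.158 4829 0.05962319905215974 0.41379038681065433
-0.154 9026 0.059558466298645585 0.41457024523300373
-0.15 657 0.05772618102275362 0.41448500484330175
-0.146 261 0.05761192266337389 0.204496294840993
-0.142 88 0.058930662491191166 0.18753596057549793
top (array([577.5, 111.9]), array([44.5, 10.9]), 87.32, 63) [0.5773 0.1117 0.094 ] 0.1020819975858946
side (array([574.1, 112.8]), array([47.1, 12.6]), 85.83, 74) [0.5735 0.115  0.0925] 0.0981573960428731
```

View pics/w3.png

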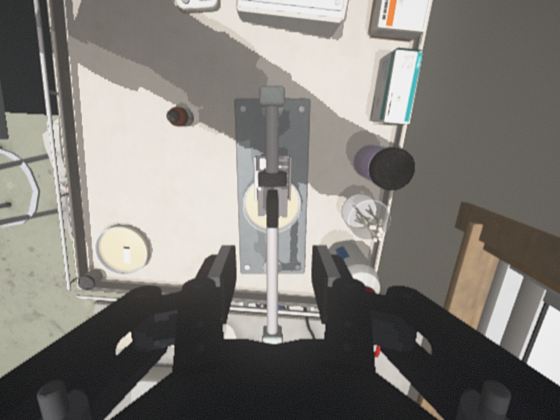

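The carrier is hung, with the tab at (0.5767, -0.1722) right against the collar (image: hook at (272,205), collar at (272,180)). Next is the knob. Given joint 6's range I take the half-turn variant, tool yaw about 177°.

Call:
{"op": "carry_out", "data": {"targets": [0, 0.028, 0, 10.6, 0.05, 0, 0.028, 0, 10.6, 0.05, 0, 0.028, 0, 10.6, 0.05, 0, 0.028, 0, 10.6, 0.05, 0, 0.028, 0, 10.6, 0.05, 0, 0.028, 0, 10.6, 0.05, 0, 0.028, 0, 10.6, 0.05, 0, 0.028, 0, 10.6, 0.05, 0, 0.028, 0, 10.6, 0.05, 0, 0.028, 0, 10.6, 0.05]}}

```text
time: 13.48
eef_pos: [0.5748, 0.1088, 0.3061]
tool_rot: [0.584, -3.084, -0.001]
contact_force: [-0.7, -0.6, 0.5]
width: 0.0499
finger_force: 0.0
```

Call:
{"op": "carry_out", "data": {"targets": [0, 0, -0.01, 10.6, 0.05, 0, 0, -0.01, 10.6, 0.05, 0, 0, -0.01, 10.6, 0.05, 0, 0, -0.01, 10.6, 0.05, 0, 0, -0.01, 10.6, 0.05, 0, 0, -0.01, 10.6, 0.05, 0, 0, 0, 0, 0.05, 0, 0, 0, 0, 0.05]}}

```text
time: 14.48
eef_pos: [0.5752, 0.1079, 0.2474]
tool_rot: [2.112, -2.324, -0.001]
contact_force: [-0.9, -0.0, 0.6]
width: 0.0501
finger_force: 0.0
```

```bash
cat > k.py <<'E'
from h import *
np.set_printoptions(precision=4,suppress=True)
def rect(P):
    (a,b,an)=cv2.minAreaRect((P[:,:2]*1000).astype(np.float32)); return np.round(a,1),np.round(b,1),round(an,2),len(P)
s=robot.state(); r=s['tool_rot']; print(s['time'],s['eef_pos'],s['tool_rot'],'yaw',2*np.degrees(np.arctan2(r[1],r[0]))-90,'j6',s['joints'][5],s['contact_force'])
c=shot('wrist'); P,u,v=cloud(c)
q=P[(abs(P[:,0]-.58)<.045)&(abs(P[:,1]-.112)<.045)&(P[:,2]>.08)&(P[:,2]<.11)]
if len(q)>10: print('bar',rect(q),q.mean(0),q.max(0),q.min(0))
q=P[(abs(P[:,0]-.58)<.1)&(abs(P[:,1]-.112)<.12)&(P[:,2]>.035)&(P[:,2]<.078)]
print('box',rect(q))
m=np.hypot(q[:,0]-.58,q[:,1]-.112)>.05; A=np.c_[q[m],np.ones(m.sum())]; 
k,*_=np.linalg.lstsq(A[:,[0,1,3]],A[:,2],rcond=None); print('face z=ax+by+c',k,'z at centre',k@[.58,.112,1])
for n in ['pointer_tip','target_mark','selector','dial_centre']:
    for r in robot.spot_in('wrist',n)[:2]: print(n,round(r['p'],2),w(c,r['position']),np.round(pix(c,w(c,r['position']))))
a=np.round(pix(c,[.578,.112,.08])).astype(int); print(a)
# face-plane top view: warp so that 2.5 px = 1 mm, box frame rough yaw -5deg
yaw=np.radians(-5); ex=np.array([np.cos(yaw),np.sin(yaw)]); ey=np.array([-ex[1],ex[0]]); O=np.array([.578,.112])
src=[];dst=[]
for X,Y in [(.07,.07),(.07,-.07),(-.07,-.07),(-.07,.07)]:
    p=O+X*ex+Y*ey; src.append(pix(c,[*p,k@[*p,1]])); dst.append((250-Y*3500,250-X*3500))
H=cv2.getPerspectiveTransform(np.float32(src),np.float32(dst))
def face(name): cv2.imwrite('pics/'+name,cv2.warpPerspective(c['pixels'],H,(500,500),flags=cv2.INTER_CUBIC))
E
python3 -c "
from k import *
face('f1.png')"
```

```text
14.475 [0.5752 0.1079 0.2474] [ 2.1125 -2.3242 -0.0012] yaw -185.46474403909224 j6 -1.4271755584007073 [-0.9111 -0.049   0.5863]
bar (array([579.6, 110.2]), array([45.8, 12.9]), 84.69, 518) [0.5789 0.109  0.0936] [0.587  0.1331 0.0981] [0.5714 0.0874 0.0801]
box (array([584.5, 110.5]), array([170.7, 130.4]), 85.44, 15017)
face z=ax+by+c [ 0.215  -0.0155 -0.0629] z at centre 0.060028992888382676
pointer_tip 0.37 [0.5845 0.1017 0.0606] [266. 185.]
target_mark 0.87 [0.5872 0.0986 0.062 ] [263. 183.]
target_mark 0.56 [0.448  0.1627 0.007 ] [370. 212.]
selector 0.75 [0.5836 0.1091 0.0738] [267. 194.]
dial_centre 0.84 [0.5873 0.104  0.065 ] [264. 188.]
[273 197]
```

View pics/f1.png

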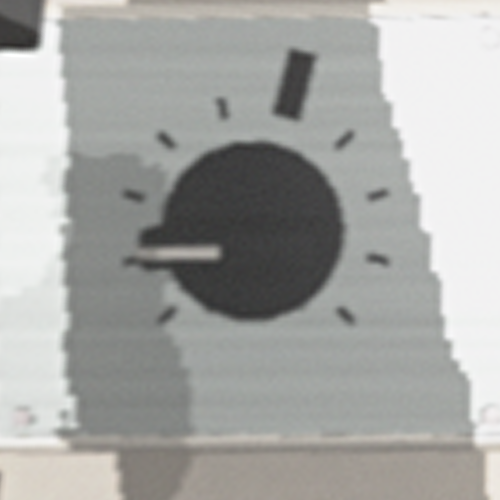

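The rectified face view shows the pointer line at (140–220,254), pointing left between the ticks at (130,261) and (133,195). The broad bar is at (294,85). That gives q ≈ 0.77 rad, between two positions, and the turn needed is ≈ 106° clockwise.

Call:
{"op": "carry_out", "data": {"targets": [0.004, 0.004, -0.04, 1.9, 0.03, 0, 0, -0.04, 0, 0.03, 0, 0, -0.04, 0, 0.03, 0, 0, -0.03, 0, 0.03, 0, 0, -0.015, 0, 0.03, 0, 0, 0, 0, 0.03, 0, 0, 0, 0, 0.03], "squeeze": 30}}

```text
time: 15.6
eef_pos: [0.5806, 0.112, 0.0843]
tool_rot: [-2.153, 2.285, -0.002]
contact_force: [-0.2, 0.3, 0.1]
width: 0.0297
finger_force: 0.0
```

Call:
{"op": "carry_out", "data": {"targets": [-0.0015, 0, -0.008, 0, 0.03, 0, 0, 0, 0, 0.03]}}

```text
time: 15.85
eef_pos: [0.5777, 0.1119, 0.0748]
tool_rot: [2.155, -2.286, -0.0]
contact_force: [-0.2, 0.7, 0.5]
width: 0.0302
finger_force: 0.0
```

Call:
{"op": "carry_out", "data": {"targets": [0, 0, 0, 0, 0.0, 0, 0, 0, 0, 0.0, 0, 0, 0, 0, 0.0, 0, 0, 0, 0, 0.0], "squeeze": 30}}

```text
time: 16.35
eef_pos: [0.5782, 0.1119, 0.0749]
tool_rot: [-2.155, 2.286, -0.0]
contact_force: [-1.0, 0.8, -0.7]
width: 0.0126
finger_force: 28.6
```

Call:
{"op": "carry_out", "data": {"targets": [0.0004, 0, -0.002, 0, 0.0, 0.0002, 0, -0.001, 0, 0.0, 0, 0, 0, 0, 0.0]}}

```text
time: 16.73
eef_pos: [0.5788, 0.1118, 0.0721]
tool_rot: [-2.154, 2.286, -0.0]
contact_force: [-1.7, -0.5, 4.6]
width: 0.0121
finger_force: 28.9
```

Call:
{"op": "carry_out", "data": {"targets": [0.0001, 0, -0.001, 0, 0.0, 0, 0, 0, 0, 0.0]}}

```text
time: 16.98
eef_pos: [0.5789, 0.1118, 0.0715]
tool_rot: [-2.154, 2.286, -0.001]
contact_force: [-2.7, -0.6, 7.8]
width: 0.0119
finger_force: 29.2
```

Call:
{"op": "carry_out", "data": {"targets": [0.0002, 0, -0.001, 0, 0.0, 0, 0, 0, 0, 0.0]}}

```text
time: 17.23
eef_pos: [0.579, 0.1119, 0.0714]
tool_rot: [-2.154, 2.286, -0.001]
contact_force: [-4.8, -0.8, 13.3]
width: 0.0122
finger_force: 29.8
```

Call:
{"op": "carry_out", "data": {"targets": [0.0002, 0, -0.001, 0, 0.0, 0, 0, 0, 0, 0.0]}}

```text
time: 17.48
eef_pos: [0.5791, 0.1119, 0.0714]
tool_rot: [-2.154, 2.286, -0.002]
contact_force: [-6.9, -1.3, 17.7]
width: 0.0122
finger_force: 30.4
```

Call:
{"op": "carry_out", "data": {"targets": [0, 0, 0, -5, 0.0, 0, 0, 0, -8, 0.0, 0, 0, 0, -8, 0.0, 0, 0, 0, 0, 0.0]}}

```text
time: 17.98
eef_pos: [0.5795, 0.1119, 0.0712]
tool_rot: [-1.7, 2.64, -0.002]
contact_force: [-6.7, 0.1, 16.5]
width: 0.0122
finger_force: 30.3
```

```bash
python3 -c "
from h import *
s=robot.state();r=s['tool_rot'];print(2*np.degrees(np.arctan2(r[1],r[0]))-90+360,s['torque'],s['contact_force'],s['eef_pos'])"
```

```text
515.5527918384713 [-0.22068643  0.67927349 -0.00317229] [-6.6945873   0.06090473 16.47228745] [0.57952154 0.11191849 0.07115002]
```

Call:
{"op": "carry_out", "data": {"targets": [0, 0, 0, -10, 0.0, 0, 0, 0, -10, 0.0, 0, 0, 0, -10, 0.0, 0, 0, 0, -10, 0.0, 0, 0, 0, 0, 0.0]}}

```text
time: 18.6
eef_pos: [0.5797, 0.1113, 0.0704]
tool_rot: [-0.693, 3.063, -0.003]
contact_force: [-3.9, -2.1, 11.5]
width: 0.0104
finger_force: 30.3
```

Call:
{"op": "carry_out", "data": {"targets": [0, 0, 0, -10, 0.0, 0, 0, 0, -10, 0.0, 0, 0, 0, -10, 0.0, 0, 0, 0, -10, 0.0, 0, 0, 0, -5.4, 0.0, 0, 0, 0, 0, 0.0]}}

```text
time: 19.35
eef_pos: [0.5797, 0.1113, 0.07]
tool_rot: [0.541, 3.093, -0.0]
contact_force: [-2.1, -3.8, 8.5]
width: 0.0093
finger_force: 38.3
```

```bash
python3 -c "
from k import *
print(s['torque'])
face('f2.png')"
```

```text
19.35 [0.5797 0.1113 0.07  ] [ 0.5413  3.0929 -0.0002] yaw 70.14525180621811 j6 0.40058230370294906 [-2.0807 -3.841   8.5315]
bar (array([578.1, 110.4]), array([33.1, 39.5]), 33.02, 3934) [0.5759 0.1119 0.0946] [0.6003 0.1298 0.11  ] [0.5562 0.0954 0.08  ]
box (array([584.7, 109.5]), array([171. , 130.6]), 85.14, 41893)
face z=ax+by+c [ 0.2213 -0.0211 -0.0659] z at centre 0.06010871221536737
pointer_tip 0.72 [0.5774 0.1145 0.0676] [279. 249.]
target_mark 0.67 [0.5627 0.1279 0.0595] [292. 212.]
target_mark 0.28 [0.5767 0.1105 0.0695] [271. 251.]
selector 0.56 [0.5773 0.1132 0.0701] [276. 251.]
dial_centre 0.96 [0.5614 0.1228 0.0565] [283. 212.]
dial_centre 0.49 [0.575  0.1115 0.068 ] [272. 247.]
[275 261]
[-0.0778  0.2466  0.1923]
```

View pics/f2.png

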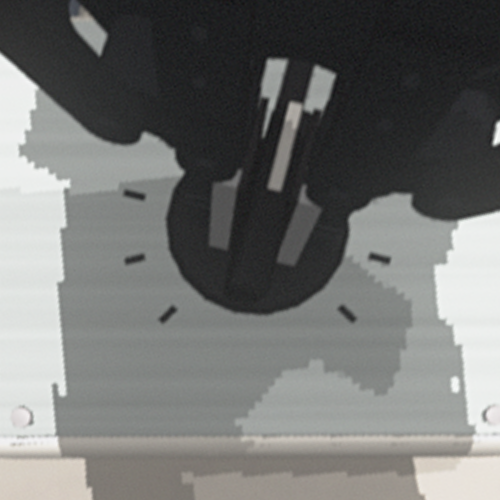

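Crop: the bar is gripped, with the white line from (275,190) to (295,105) about 14° clockwise of up, as wanted. I'll let it spring out and release.

Call:
{"op": "carry_out", "data": {"targets": [-0.0003, 0, 0.0015, 0, 0.0, -0.0003, 0, 0.0015, 0, 0.0, 0, 0, 0, 0, 0.0, 0, 0, 0, 0, 0.03, 0, 0, 0, 0, 0.03, 0, 0, 0, 0, 0.03, 0, 0, 0.01, 0, 0.03, 0, 0, 0.03, 0, 0.03, 0, 0, 0.05, 0, 0.03, 0, 0, 0.05, 0, 0.03]}}

```text
time: 20.85
eef_pos: [0.5782, 0.112, 0.2137]
tool_rot: [-0.54, -3.095, -0.0]
contact_force: [1.5, -1.0, 0.7]
width: 0.03
finger_force: 0.0
```

Call:
{"op": "carry_out", "data": {"targets": [-0.02, 0, 0.02, 0, 0.03, 0, 0, 0, 0, 0.03, 0, 0, 0, 0, 0.03]}}

```text
time: 21.22
eef_pos: [0.5585, 0.1119, 0.2312]
tool_rot: [-0.54, -3.095, -0.0]
contact_force: [0.5, 0.7, -0.2]
width: 0.0304
finger_force: 0.0
```

```bash
python3 -c "
from k import *
face('f3.png')
for n in ['top','side']:
    c=shot(n); P,u,v=cloud(c)
    q=P[(abs(P[:,0]-.58)<.05)&(abs(P[:,1]-.112)<.05)&(P[:,2]>.088)&(P[:,2]<.11)]; print(n,rect(q),q.mean(0),q[:,2].max())
    q=P[(abs(P[:,0]-.576)<.03)&(abs(P[:,1]+.172)<.03)&(P[:,2]>.215)&(P[:,2]<.24)];print('tab',rect(q),q.mean(0),q[:,2].max())
"
```

```text
21.225 [0.5585 0.1119 0.2312] [-0.5398 -3.0946 -0.    ] yaw -289.78929324006276 j6 0.40217076580961947 [ 0.4638  0.7044 -0.2159]
bar (array([582.6, 108.8]), array([10.6, 55.4]), 70.19, 484) [0.5782 0.1099 0.096 ] [0.609  0.1214 0.1032] [0.5556 0.0986 0.0803]
box (array([585. , 109.3]), array([170.5, 130.4]), 85.25, 15446)
face z=ax+by+c [ 0.2205 -0.0205 -0.0657] z at centre 0.05993924920121099
pointer_tip 0.59 [0.5844 0.1122 0.0714] [282. 214.]
target_mark 0.65 [0.5785 0.1126 0.0641] [281. 208.]
selector 0.72 [0.5854 0.1091 0.0705] [280. 216.]
selector 0.68 [0.5813 0.1094 0.0752] [279. 214.]
dial_centre 0.58 [0.5773 0.1143 0.0633] [282. 206.]
[280 211]<string>:6: RuntimeWarning: Mean of empty slice.
  ret = um.true_divide(
Traceback (most recent call last):
ValueError: zero-size array to reduction operation maximum which has no identity
```

View pics/f3.png

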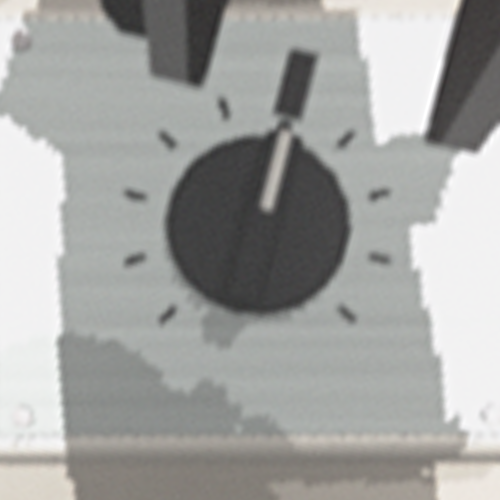

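The rectified view shows the pointer line (266,210)→(287,125) aimed at the broad bar (296,83). I'll check the spring-out height and the carrier.

Call:
{"op": "carry_out", "data": {"targets": [-0.05, 0, 0.02, 0, 0.03, -0.05, 0, 0.02, 0, 0.03, 0, 0, 0, 0, 0.03, 0, 0, 0, 0, 0.03]}}

```text
time: 22.02
eef_pos: [0.4591, 0.1119, 0.2718]
tool_rot: [0.54, 3.094, 0.001]
contact_force: [0.6, -0.3, 0.3]
width: 0.0301
finger_force: 0.0
```

```bash
python3 - <<'E'
from h import *
np.set_printoptions(precision=4,suppress=True)
print(robot.state()['eef_pos'])
for n in ['wrist','top','side']:
    c=shot(n); P,u,v=cloud(c)
    f=P[(abs(P[:,0]-.58)<.05)&(abs(P[:,1]-.112)<.075)&(np.hypot(P[:,0]-.58,P[:,1]-.112)>.036)&(P[:,2]>.04)&(P[:,2]<.078)]
    k=np.linalg.lstsq(np.c_[f[:,:2],np.ones(len(f))],f[:,2],rcond=None)[0]
    k=np.linalg.lstsq(*(lambda g:(np.c_[g[:,:2],np.ones(len(g))],g[:,2]))(f[abs(f[:,2]-np.c_[f[:,:2],np.ones(len(f))]@k)<.004]),rcond=None)[0]
    b=P[np.hypot(P[:,0]-.58,P[:,1]-.112)<.03]; d=(b[:,2]-np.c_[b[:,:2],np.ones(len(b))]@k)/np.sqrt(1+k[0]**2+k[1]**2)
    t=d[(d>.028)&(d<.045)]; sk=d[(d>.002)&(d<.014)]
    print(n,k,len(t),'bar top',np.median(t) if len(t) else None,'skirt',np.median(sk) if len(sk) else None)
    q=P[(abs(P[:,0]-.576)<.03)&(abs(P[:,1]+.172)<.03)&(P[:,2]>.215)&(P[:,2]<.24)]
    if len(q)>5:
        print('tab',cv2.minAreaRect((q[:,:2]*1000).astype(np.float32)),q[:,2].max())
E
```

```text
[0.4591 0.1119 0.2718]
wrist [ 0.2115 -0.0199 -0.0596] 57 bar top 0.034161362378455365 skirt 0.008939839145882662
top [ 0.221  -0.0027 -0.0677] 46 bar top 0.03498911901404509 skirt 0.008209110637533466
tab ((576.1192016601562, -169.52426147460938), (11.231358528137207, 24.64429473876953), 2.1751372814178467) 0.23141072339740568
side [ 0.2125 -0.0192 -0.0606] 80 bar top 0.03454722143625244 skirt 0.009008690156882783
```

```bash
python3 -c "
from cell import robot
print(robot.sign_off())"
```

```text
the job is handed in; nothing more can be done
None
```

The carrier hangs on the rail against the stop collar, and the selector points at the broad bar mark and measures as sprung out; I handed the job in at about 22 s, with no verdict returned.

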